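# Find the rocking jar lid and press it home

## Robot

A 6-joint arm with a two-finger parallel gripper is mounted at the origin on a cart in front of the work surface, level with it; the furniture and walls round the work are solid. World frame = base frame: x ahead of the robot, y to its left, z up, the work surface at z = 0. Lengths are in m, angles in rad, forces in N, time in s.
With the tool pointing down it reaches from about 0.3 to 0.775 m from the base axis. Payload 14.6 kg.
Tool frame: the origin (TCP) lies midway between the tips of the shut fingers; the grasp point (between the pads) lies 19 mm behind it; z points along the fingers, y is the line along which they close (so a half turn about z gives the same grasp; the last joint's range is limited). The gripper opens to 94 mm and grips with 3 to 60 N. Pads are 16 mm wide; open, the fingers measure 119 mm over their backs; the gripper's body (75 mm by 177 mm) begins 78 mm behind the grasp point.
Start: joints at [-1.313, 0.3, 1.521, -0, 1.321, -0.067], TCP at [0.176, -0.521, 0.205] pointing down, gripper open.
Joint ranges: [-3.03, 3.03], [-0.79, 2.21], [0.23, 2.52], [-1.04, 4.18], [0, 3.07], [-2.55, 2.55]. Speed limits (rad/s): [2.22, 2.22, 2.57, 3.14, 3.14, 3.14].

## Interface

Orientations are given as [roll, pitch, yaw] about the fixed x, y, z axes, in that order (R = Rz(yaw) Ry(pitch) Rx(roll)).
In Python, from station import * gives the robot as it stands.
- The arm moves only by the tool send_rows, never from a script. Its argument "targets" is a list of rows, each an object of numbers: "x", "y", "z": the shift along the world's x, y, z in units of 0.2 m (1.0 is 0.2 m); "spin": the turn about the world's z in units of pi/2 rad (1.0 is pi/2 rad); "claw": the finger opening in mm, from 0 to 94. A call has 1 to 20 rows; each row shifts and turns the commanded pose from where the row before left it; what a row does not reach is not made up. A row lasts 1/10 s, in which the tool goes at most 50 mm and 8.59 degrees, less where a joint would pass 70% of its speed; a pose out of reach is approached as far as the arm can. A call with a number of a shift or a turn outside -1 to 1 is refused whole. A call with a gripper value outside its range is refused whole. The fingers move at their own pace and stop on an object; "force" is the grip in N (left out, the last holds). Time passes only in rows, so rows that do not move let the fingers close. It gives the time, the measured TCP pose, the force, the opening and the grip force at its end, in the units of the state.
- get_obs(): the state, without advancing time (a new reading comes with each control period).
- camera(name): name is "side" or "top"; returns the picture (480x640x3 uint8, blue, green, red); there is no depth.
- camera_model(name): a dict with "fovy" (degrees; the focal length in pixels is half the picture's height over the tangent of half this angle, whatever the lens; pixels are square), "cx", "cy" (the principal point, pixels), "T" (4x4, takes a point from camera to world coordinates). Camera axes: x right, y down, z forward; pixel columns grow to the right and rows downward; lengths in m; the calibration is good to about 2 mm. A picture is of the moment at which its call begins. camera_model takes no time and is no camera call.
- hand_in(): hands the job in; it is judged then, once.
The state is a dict: "time_s": time; "qpos": joint angles; "joint_vel": joint speeds; "tau": joint torques, N m; "ee_pos": TCP position; "eef_rot": TCP orientation; "force": force on the tool from outside, world axes, zero at the start; "moment": the same for the moment, N m; "grip_width": finger opening in m; "grip_force": force on a finger pad.
Only numpy, scipy, OpenCV 4.12 (cv2) and the standard library are available. Lean on these libraries where they do the work, as an engineer would, in place of code of your own. Each camera call takes 0.05 s, during which the arm holds its last target. There are 200 camera calls.

## Task

Three of the four wooden jar lids sit tight, but one rocks. Press gently with closed fingertips on one side of the lids' rims until you find the one that tips, then press that lid down in the middle until it is fully home and level. Do not pinch or lift any lid, do not bear down hard, and leave the spice jar, garlic, small mug and tomato alone.

Things in the scene. Friction and masses are not known exactly. Their poses are not given: they have to be found in the camera images.
- jar_1: One of four identical white ceramic jars, 96 mm across, fixed on the worktop in a loose row, in any order. Origin: centre of its underside, z up. Three lids are already down as far as they go and give under 1 mm. The fourth, on any jar, looks the same but rocks: 3 N on its rim, 30 mm or more from the middle, sinks that edge about 3 mm (0.1 rad); let go, it springs back level.
- lid_1_top (a point): Centre of the top of jar_1's lid, z its upward normal. Pale wooden disc, 93 mm across, with a flat boss 25 mm across and 3 mm high in the middle. At the start boss top (this point) 93 mm, flat rim 90 mm above the jar's origin. The rocking lid, pressed in the middle with 8 to 15 N, slides down 5 mm and stops, home (this point at 88 mm); it stays and rocks no more.
- jar_2: One of four identical white ceramic jars, 96 mm across, fixed on the worktop in a loose row, in any order. Origin: centre of its underside, z up. Three lids are already down as far as they go and give under 1 mm. The fourth, on any jar, looks the same but rocks: 3 N on its rim, 30 mm or more from the middle, sinks that edge about 3 mm (0.1 rad); let go, it springs back level.
- lid_2_top (a point): Centre of the top of jar_2's lid, z its upward normal. Pale wooden disc, 93 mm across, with a flat boss 25 mm across and 3 mm high in the middle. At the start boss top (this point) 93 mm, flat rim 90 mm above the jar's origin. The rocking lid, pressed in the middle with 8 to 15 N, slides down 5 mm and stops, home (this point at 88 mm); it stays and rocks no more.
- jar_3: One of four identical white ceramic jars, 96 mm across, fixed on the worktop in a loose row, in any order. Origin: centre of its underside, z up. Three lids are already down as far as they go and give under 1 mm. The fourth, on any jar, looks the same but rocks: 3 N on its rim, 30 mm or more from the middle, sinks that edge about 3 mm (0.1 rad); let go, it springs back level.
- lid_3_top (a point): Centre of the top of jar_3's lid, z its upward normal. Pale wooden disc, 93 mm across, with a flat boss 25 mm across and 3 mm high in the middle. At the start boss top (this point) 93 mm, flat rim 90 mm above the jar's origin. The rocking lid, pressed in the middle with 8 to 15 N, slides down 5 mm and stops, home (this point at 88 mm); it stays and rocks no more.
- jar_4: One of four identical white ceramic jars, 96 mm across, fixed on the worktop in a loose row, in any order. Origin: centre of its underside, z up. Three lids are already down as far as they go and give under 1 mm. The fourth, on any jar, looks the same but rocks: 3 N on its rim, 30 mm or more from the middle, sinks that edge about 3 mm (0.1 rad); let go, it springs back level.
- lid_4_top (a point): Centre of the top of jar_4's lid, z its upward normal. Pale wooden disc, 93 mm across, with a flat boss 25 mm across and 3 mm high in the middle. At the start boss top (this point) 93 mm, flat rim 90 mm above the jar's origin. The rocking lid, pressed in the middle with 8 to 15 N, slides down 5 mm and stops, home (this point at 88 mm); it stays and rocks no more.
- spice_jar: Bystander: glass spice jar with a green cap, 46 mm across, 106 mm high, standing behind the jars. Loose; origin at the centre of its underside.
- garlic: Bystander: garlic bulb, 56 mm, lying behind the jars. Loose; origin at the centre of its underside.
- small_mug: Bystander: small white mug, 65 mm across (89 mm with its handle), 54 mm high, standing behind the jars. Loose; origin at the centre of its underside.
- tomato: Bystander: red tomato, 74 mm across, 69 mm high, to the right of the jars. Loose; origin at the centre of its underside.
There are look-alikes about, which are no part of the job. Leave any orange look-alike of the jar_1 alone.

How it is judged:
By the outcome, as a careful person would: the job done as asked, in the order asked, and still so for the second after the job is handed in, with the robot touching nothing.
It also fails if it takes over 48 s, if anything falls off the work surface, if the arm or the gripper's body presses on something with over 40 N, if the wrist force passes 120 N, or if a joint passes its speed limit or range.

## Working session

There is one attempt and no reset: what is moved stays moved. The work goes in short steps, Python scripts to look and compute and a tool call to move; the robot and the scene stay as the last step left them, time stands still between calls to the robot, and variables do not carry over. Pictures are saved under pics/ and viewed, at most 10 in all, crops included, and the job is handed in when it is done.

Besides the shell and the picture viewer there is one more tool, called after "Call:" as name([rows], argument=value, ...), one row to a line, values as JSON. send_rows: Moves the arm, as the interface text tells. Its arguments: {"type":"object","properties":{"targets":{"type":"array"},"force":{"type":"number"}},"required":["targets"]}

```bash
mkdir -p pics
python3 - <<'E'
from station import *
import cv2,numpy as np
for n in("top","side"):
    cv2.imwrite(f"pics/{n}0.png",camera(n)); m=camera_model(n); print(n,m["fovy"],m["cx"],m["cy"],{k:v for k,v in m.items() if k not in("T","fovy","cx","cy")});print(np.round(m["T"],3))
o=get_obs();print(o["time_s"],o["ee_pos"],o["eef_rot"],o["force"],o["grip_width"])
E
```

```text
top 54.79325709782015 330.165496276685 235.16743670409036 {}
[[ 2.300e-02 -9.970e-01  7.500e-02  4.930e-01]
 [-1.000e+00 -2.300e-02  0.000e+00 -2.500e-01]
 [ 1.000e-03 -7.500e-02 -9.970e-01  1.253e+00]
 [ 0.000e+00  0.000e+00  0.000e+00  1.000e+00]]
side 54.3208740025664 318.49991444526813 236.92476665108674 {}
[[-0.993 -0.039  0.113  0.454]
 [-0.119  0.371 -0.921  0.757]
 [-0.006 -0.928 -0.373  0.518]
 [ 0.     0.     0.     1.   ]]
0.1 [ 0.17543616 -0.52102277  0.20493605] [-3.14053856e+00 -6.43274600e-05  3.24797460e-01] [ 0.83980325  0.24598857 -0.0454836 ] 0.0938070259330779
```

View pics/top0.png

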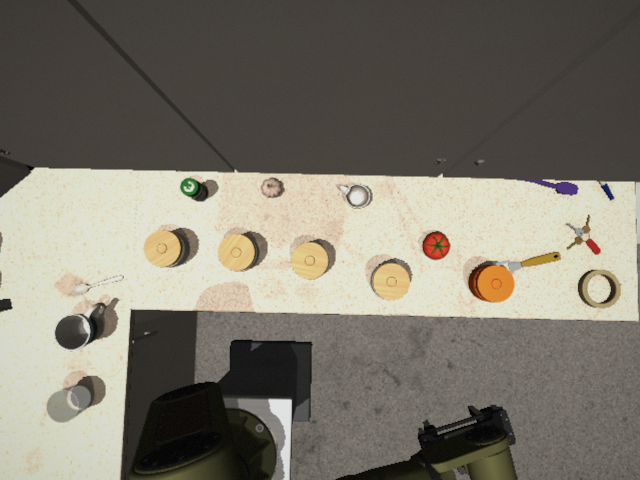

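View pics/side0.png

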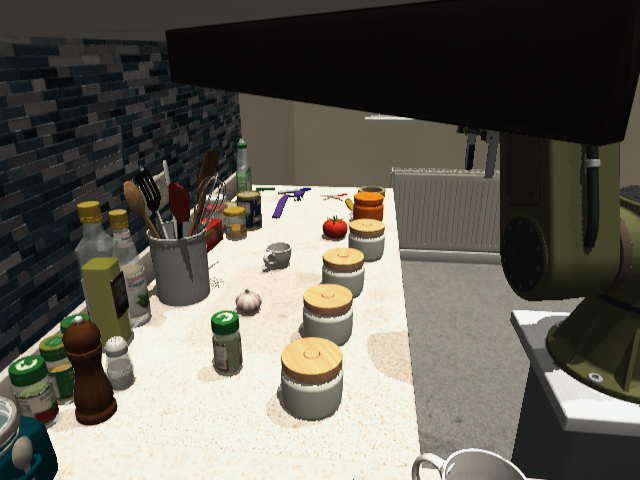

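The top view shows four pale wooden lids at about (163,248), (238,252), (310,260) and (391,281). The orange look-alike at (492,282) and the tan ring at (599,288) are not targets. The bystanders are at (190,187), (271,187), (357,195) and (436,245). The side view shows the same row of four, with an orange pot at the far end.

```bash
cat > h.py <<'E'
from station import *
import cv2,numpy as np
def ray(n,uv,z):
    m=camera_model(n);f=240/np.tan(np.radians(m["fovy"]/2))
    d=m["T"][:3,:3]@np.array([(uv[0]-m["cx"])/f,(uv[1]-m["cy"])/f,1]);c=m["T"][:3,3]
    return c+d*(z-c[2])/d[2]
def lids(n,im):
    h=cv2.cvtColor(im,cv2.COLOR_BGR2HSV)
    k=cv2.inRange(h,(12,70,130),(28,190,255)); k=cv2.morphologyEx(k,cv2.MORPH_OPEN,np.ones((5,5)))
    r=[]
    for c in cv2.findContours(k,cv2.RETR_EXTERNAL,cv2.CHAIN_APPROX_NONE)[0]:
        if cv2.contourArea(c)>500: r.append((cv2.fitEllipse(cv2.convexHull(c))))
    return r
E
python3 - <<'E'
from h import *
for n in("top","side"):
    for e in lids(n,cv2.imread(f"pics/{n}0.png")): print(n,np.round(e[0]),np.round(e[1],1),np.round(ray(n,e[0],.088),4))
print(ray("top",(300,173),.5),ray("top",(300,173),0))
im=cv2.imread("pics/top0.png")[190:320,130:530];cv2.imwrite("pics/c.png",cv2.resize(im,None,fx=2,fy=2,interpolation=3))
E
```

```text
top [391. 281.] [37.1 37.7] [ 0.469  -0.4045  0.088 ]
top [309. 260.] [36.8 37.4] [ 0.5168 -0.199   0.088 ]
top [236. 252.] [36.5 36.9] [ 0.5326 -0.0138  0.088 ]
top [162. 248.] [36.3 36.7] [0.5383 0.1729 0.088 ]
side [311. 356.] [38.1 60.8] [0.5371 0.1728 0.088 ]
side [328. 296.] [24.9 48.9] [ 0.5313 -0.0141  0.088 ]
side [343. 256.] [17.5 40.9] [ 0.5152 -0.1992  0.088 ]
[ 0.65100065 -0.19782288  0.5       ] [ 0.75579712 -0.16307068  0.        ]
```

View pics/c.png

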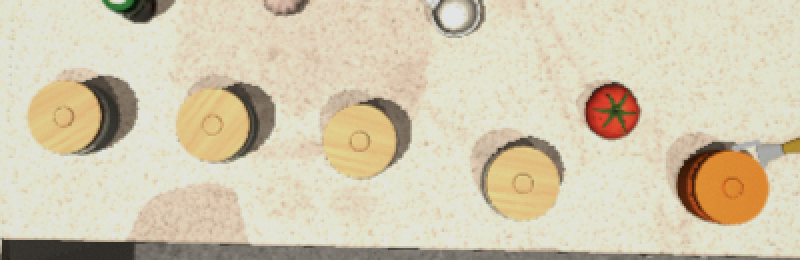

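The two views agree to within about 2 mm. The lids are at A(.469,-.404), B(.516,-.199), C(.532,-.014) and D(.538,.173), with the rims at z≈.090. I'll shut the fingers and go above A's near-side rim, about 34 mm from its centre.

Call:
send_rows([
  {"claw": 0},
  {"x": 0.16, "y": 0.073, "z": -0.047},
  {"x": 0.16, "y": 0.073, "z": -0.047},
  {"x": 0.16, "y": 0.073, "z": -0.047},
  {"x": 0.16, "y": 0.073, "z": -0.047},
  {"x": 0.16, "y": 0.073, "z": -0.047},
  {"x": 0.16, "y": 0.073, "z": -0.047},
  {"x": 0.16, "y": 0.073, "z": -0.047},
  {"x": 0.16, "y": 0.073, "z": -0.047},
  {},
  {},
  {},
])

```text
schema error: expected keys x, y, z, spin, claw
```

Call:
send_rows([
  {"x": 0, "y": 0, "z": 0, "spin": 0, "claw": 0},
  {"x": 0.16, "y": 0.073, "z": -0.047, "spin": 0, "claw": 0},
  {"x": 0.16, "y": 0.073, "z": -0.047, "spin": 0, "claw": 0},
  {"x": 0.16, "y": 0.073, "z": -0.047, "spin": 0, "claw": 0},
  {"x": 0.16, "y": 0.073, "z": -0.047, "spin": 0, "claw": 0},
  {"x": 0.16, "y": 0.073, "z": -0.047, "spin": 0, "claw": 0},
  {"x": 0.16, "y": 0.073, "z": -0.047, "spin": 0, "claw": 0},
  {"x": 0.16, "y": 0.073, "z": -0.047, "spin": 0, "claw": 0},
  {"x": 0.16, "y": 0.073, "z": -0.047, "spin": 0, "claw": 0},
  {"x": 0, "y": 0, "z": 0, "spin": 0, "claw": 0},
  {"x": 0, "y": 0, "z": 0, "spin": 0, "claw": 0},
  {"x": 0, "y": 0, "z": 0, "spin": 0, "claw": 0},
])

```text
time_s: 1.3
ee_pos: [0.4309, -0.4049, 0.1305]
eef_rot: [3.141, 0.0, 0.324]
force: [0.1, 0.6, 0.7]
grip_width: 0.0022
grip_force: 0.0
```

Run:
```python
from h import *
im=camera("top");cv2.imwrite("pics/t1.png",im[200:360,300:500].repeat(3,0).repeat(3,1))
o=get_obs();print(o["time_s"],o["ee_pos"],o["eef_rot"],o["force"],o["grip_width"],o["qpos"])
```

```text
1.35 [ 0.43082805 -0.40507488  0.13062462] [ 3.14111527e+00 -1.36257353e-04  3.23754897e-01] [ 0.3764075  -0.26429614 -0.15339167] 0.0005382278331002297 [-8.16496060e-01  4.58699380e-01  1.48293058e+00 -8.09382680e-05
  1.19947201e+00  4.30574752e-01]
```

View pics/t1.png

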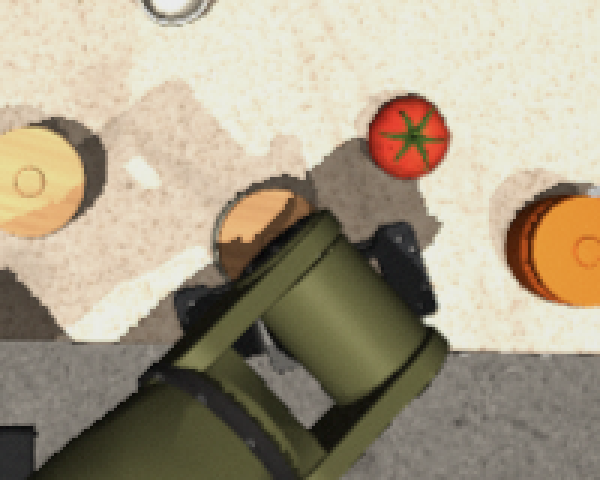

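The arm covers lid A's near rim, with the tip about 38 mm from its centre. I'll shift 4 mm inward, then go down to just above the rim.

Call:
send_rows([
  {"x": 0.02, "y": 0, "z": -0.05, "spin": 0, "claw": 0},
  {"x": 0, "y": 0, "z": -0.05, "spin": 0, "claw": 0},
  {"x": 0, "y": 0, "z": -0.05, "spin": 0, "claw": 0},
  {"x": 0, "y": 0, "z": -0.025, "spin": 0, "claw": 0},
  {"x": 0, "y": 0, "z": 0, "spin": 0, "claw": 0},
  {"x": 0, "y": 0, "z": 0, "spin": 0, "claw": 0},
])

```text
time_s: 1.95
ee_pos: [0.4355, -0.4045, 0.0953]
eef_rot: [3.142, -0.0, 0.325]
force: [1.2, -1.0, -0.7]
grip_width: 0.0007
grip_force: 0.0
```

Call:
send_rows([
  {"x": 0, "y": 0, "z": -0.005, "spin": 0, "claw": 0},
  {"x": 0, "y": 0, "z": -0.005, "spin": 0, "claw": 0},
  {"x": 0, "y": 0, "z": -0.005, "spin": 0, "claw": 0},
  {"x": 0, "y": 0, "z": 0, "spin": 0, "claw": 0},
])

```text
time_s: 2.35
ee_pos: [0.4355, -0.4044, 0.0922]
eef_rot: [-3.142, 0.0, 0.325]
force: [-0.7, -1.2, 0.1]
grip_width: 0.0004
grip_force: 0.0
```

Call:
send_rows([
  {"x": 0, "y": 0, "z": -0.005, "spin": 0, "claw": 0},
  {"x": 0, "y": 0, "z": 0, "spin": 0, "claw": 0},
])

```text
time_s: 2.55
ee_pos: [0.4355, -0.4044, 0.0911]
eef_rot: [-3.141, 0.0, 0.325]
force: [-0.9, 0.6, 0.1]
grip_width: 0.0002
grip_force: 0.0
```

Call:
send_rows([
  {"x": 0, "y": 0, "z": -0.005, "spin": 0, "claw": 0},
  {"x": 0, "y": 0, "z": 0, "spin": 0, "claw": 0},
])

```text
time_s: 2.75
ee_pos: [0.4355, -0.4045, 0.0902]
eef_rot: [3.141, -0.0, 0.325]
force: [0.2, -0.2, 1.3]
grip_width: 0.0004
grip_force: 0.3
```

Call:
send_rows([
  {"x": 0, "y": 0, "z": -0.0025, "spin": 0, "claw": 0},
  {"x": 0, "y": 0, "z": 0, "spin": 0, "claw": 0},
])

```text
time_s: 2.95
ee_pos: [0.4355, -0.4045, 0.0901]
eef_rot: [3.141, -0.0, 0.325]
force: [-2.1, 0.3, 3.4]
grip_width: 0.0007
grip_force: 2.1
```

Call:
send_rows([
  {"x": 0, "y": 0, "z": -0.0025, "spin": 0, "claw": 0},
  {"x": 0, "y": 0, "z": 0, "spin": 0, "claw": 0},
])

```text
time_s: 3.15
ee_pos: [0.4355, -0.4045, 0.0899]
eef_rot: [3.141, -0.0, 0.325]
force: [-2.9, 2.1, 7.7]
grip_width: 0.0001
grip_force: 4.2
```

A is tight: it gave about 0.3 mm under 7 N. Next is B.

Call:
send_rows([
  {"x": 0, "y": 0, "z": 0.075, "spin": 0, "claw": 0},
  {"x": 0, "y": 0, "z": 0.075, "spin": 0, "claw": 0},
  {"x": 0.029, "y": 0.128, "z": 0, "spin": 0, "claw": 0},
  {"x": 0.029, "y": 0.128, "z": 0, "spin": 0, "claw": 0},
  {"x": 0.029, "y": 0.128, "z": 0, "spin": 0, "claw": 0},
  {"x": 0.029, "y": 0.128, "z": 0, "spin": 0, "claw": 0},
  {"x": 0.029, "y": 0.128, "z": 0, "spin": 0, "claw": 0},
  {"x": 0.029, "y": 0.128, "z": 0, "spin": 0, "claw": 0},
  {"x": 0.029, "y": 0.128, "z": 0, "spin": 0, "claw": 0},
  {"x": 0.029, "y": 0.128, "z": 0, "spin": 0, "claw": 0},
  {"x": 0, "y": 0, "z": 0, "spin": 0, "claw": 0},
  {"x": 0, "y": 0, "z": -0.05, "spin": 0, "claw": 0},
  {"x": 0, "y": 0, "z": -0.05, "spin": 0, "claw": 0},
  {"x": 0, "y": 0, "z": -0.03, "spin": 0, "claw": 0},
  {"x": 0, "y": 0, "z": 0, "spin": 0, "claw": 0},
  {"x": 0, "y": 0, "z": 0, "spin": 0, "claw": 0},
])

```text
time_s: 4.75
ee_pos: [0.4818, -0.2, 0.093]
eef_rot: [-3.141, 0.0, 0.324]
force: [0.6, -1.0, -0.0]
grip_width: 0.0004
grip_force: 0.0
```

Call:
send_rows([
  {"x": 0, "y": 0, "z": -0.005, "spin": 0, "claw": 0},
  {"x": 0, "y": 0, "z": -0.005, "spin": 0, "claw": 0},
  {"x": 0, "y": 0, "z": 0, "spin": 0, "claw": 0},
])

```text
time_s: 5.05
ee_pos: [0.4819, -0.1997, 0.0913]
eef_rot: [3.142, -0.0, 0.325]
force: [0.4, 0.2, 0.2]
grip_width: 0.0003
grip_force: 0.0
```

Call:
send_rows([
  {"x": 0, "y": 0, "z": -0.005, "spin": 0, "claw": 0},
  {"x": 0, "y": 0, "z": 0, "spin": 0, "claw": 0},
])

```text
time_s: 5.25
ee_pos: [0.482, -0.1997, 0.0903]
eef_rot: [3.141, -0.0, 0.325]
force: [-0.4, 0.2, 0.3]
grip_width: 0.0004
grip_force: 0.1
```

Call:
send_rows([
  {"x": 0, "y": 0, "z": -0.005, "spin": 0, "claw": 0},
  {"x": 0, "y": 0, "z": 0, "spin": 0, "claw": 0},
])

```text
time_s: 5.45
ee_pos: [0.4819, -0.1997, 0.0899]
eef_rot: [3.141, -0.0, 0.325]
force: [-4.3, 0.6, 9.0]
grip_width: 0.0006
grip_force: 4.2
```

B is tight too. Next is C.

Call:
send_rows([
  {"x": 0, "y": 0, "z": 0.075, "spin": 0, "claw": 0},
  {"x": 0, "y": 0, "z": 0.075, "spin": 0, "claw": 0},
  {"x": 0.01, "y": 0.116, "z": 0, "spin": 0, "claw": 0},
  {"x": 0.01, "y": 0.116, "z": 0, "spin": 0, "claw": 0},
  {"x": 0.01, "y": 0.116, "z": 0, "spin": 0, "claw": 0},
  {"x": 0.01, "y": 0.116, "z": 0, "spin": 0, "claw": 0},
  {"x": 0.01, "y": 0.116, "z": 0, "spin": 0, "claw": 0},
  {"x": 0.01, "y": 0.116, "z": 0, "spin": 0, "claw": 0},
  {"x": 0.01, "y": 0.116, "z": 0, "spin": 0, "claw": 0},
  {"x": 0.01, "y": 0.116, "z": 0, "spin": 0, "claw": 0},
  {"x": 0, "y": 0, "z": 0, "spin": 0, "claw": 0},
  {"x": 0, "y": 0, "z": -0.05, "spin": 0, "claw": 0},
  {"x": 0, "y": 0, "z": -0.05, "spin": 0, "claw": 0},
  {"x": 0, "y": 0, "z": -0.03, "spin": 0, "claw": 0},
  {"x": 0, "y": 0, "z": 0, "spin": 0, "claw": 0},
  {"x": 0, "y": 0, "z": 0, "spin": 0, "claw": 0},
])

```text
time_s: 7.05
ee_pos: [0.4979, -0.0144, 0.0931]
eef_rot: [-3.141, 0.0, 0.324]
force: [-0.4, 0.3, 0.6]
grip_width: 0.0002
grip_force: 0.0
```

Call:
send_rows([
  {"x": 0, "y": 0, "z": -0.005, "spin": 0, "claw": 0},
  {"x": 0, "y": 0, "z": -0.005, "spin": 0, "claw": 0},
  {"x": 0, "y": 0, "z": 0, "spin": 0, "claw": 0},
])

```text
time_s: 7.35
ee_pos: [0.4979, -0.014, 0.0913]
eef_rot: [3.142, -0.0, 0.325]
force: [0.5, -0.1, 0.4]
grip_width: 0.0007
grip_force: 0.0
```

Call:
send_rows([
  {"x": 0, "y": 0, "z": -0.005, "spin": 0, "claw": 0},
  {"x": 0, "y": 0, "z": 0, "spin": 0, "claw": 0},
])

```text
time_s: 7.55
ee_pos: [0.4979, -0.014, 0.0902]
eef_rot: [3.142, 0.0, 0.325]
force: [0.0, 0.4, -0.5]
grip_width: 0.0007
grip_force: 0.0
```

Call:
send_rows([
  {"x": 0, "y": 0, "z": -0.0025, "spin": 0, "claw": 0},
  {"x": 0, "y": 0, "z": 0, "spin": 0, "claw": 0},
])

```text
time_s: 7.75
ee_pos: [0.4979, -0.014, 0.0897]
eef_rot: [-3.142, 0.0, 0.325]
force: [-0.3, -0.9, -0.5]
grip_width: 0.0003
grip_force: 0.2
```

Call:
send_rows([
  {"x": 0, "y": 0, "z": -0.0025, "spin": 0, "claw": 0},
  {"x": 0, "y": 0, "z": 0, "spin": 0, "claw": 0},
])

```text
time_s: 7.95
ee_pos: [0.4979, -0.014, 0.0892]
eef_rot: [-3.142, 0.0, 0.325]
force: [-0.6, -0.3, 0.5]
grip_width: 0.0
grip_force: 0.4
```

Call:
send_rows([
  {"x": 0, "y": 0, "z": -0.0025, "spin": 0, "claw": 0},
  {"x": 0, "y": 0, "z": 0, "spin": 0, "claw": 0},
])

```text
time_s: 8.15
ee_pos: [0.4979, -0.014, 0.0887]
eef_rot: [-3.142, 0.0, 0.325]
force: [-0.5, 0.3, 0.9]
grip_width: 0.0005
grip_force: 0.6
```

It is giving way softly. I'll go on to about 3 N to confirm that it tips.

Call:
send_rows([
  {"x": 0, "y": 0, "z": -0.0025, "spin": 0, "claw": 0},
  {"x": 0, "y": 0, "z": -0.0025, "spin": 0, "claw": 0},
  {"x": 0, "y": 0, "z": 0, "spin": 0, "claw": 0},
])

```text
time_s: 8.45
ee_pos: [0.4979, -0.014, 0.0877]
eef_rot: [-3.142, 0.0, 0.325]
force: [-0.7, 0.3, 2.4]
grip_width: 0.0005
grip_force: 1.0
```

Call:
send_rows([
  {"x": 0, "y": 0, "z": -0.0025, "spin": 0, "claw": 0},
  {"x": 0, "y": 0, "z": 0, "spin": 0, "claw": 0},
])

```text
time_s: 8.65
ee_pos: [0.4978, -0.014, 0.0872]
eef_rot: [-3.141, 0.0, 0.325]
force: [-2.8, 0.6, 1.8]
grip_width: 0.0005
grip_force: 1.3
```

C is the one that rocks: the edge sank about 3 mm at about 2 N. I'll lift off, move over its centre and come down to just above the boss, at .093.

Call:
send_rows([
  {"x": 0, "y": 0, "z": 0.03, "spin": 0, "claw": 0},
  {"x": 0, "y": 0, "z": 0.05, "spin": 0, "claw": 0},
  {"x": 0, "y": 0, "z": 0.05, "spin": 0, "claw": 0},
  {"x": 0.085, "y": 0, "z": 0, "spin": 0, "claw": 0},
  {"x": 0.085, "y": 0, "z": 0, "spin": 0, "claw": 0},
  {"x": 0, "y": 0, "z": 0, "spin": 0, "claw": 0},
  {"x": 0, "y": 0, "z": -0.05, "spin": 0, "claw": 0},
  {"x": 0, "y": 0, "z": -0.04, "spin": 0, "claw": 0},
  {"x": 0, "y": 0, "z": 0, "spin": 0, "claw": 0},
  {"x": 0, "y": 0, "z": 0, "spin": 0, "claw": 0},
])

```text
time_s: 9.65
ee_pos: [0.5315, -0.014, 0.095]
eef_rot: [-3.141, 0.001, 0.325]
force: [0.6, -0.6, 0.2]
grip_width: 0.0008
grip_force: 0.0
```

Call:
send_rows([
  {"x": 0, "y": 0, "z": -0.005, "spin": 0, "claw": 0},
  {"x": 0, "y": 0, "z": -0.005, "spin": 0, "claw": 0},
  {"x": 0, "y": 0, "z": 0, "spin": 0, "claw": 0},
])

```text
time_s: 9.95
ee_pos: [0.5319, -0.014, 0.0933]
eef_rot: [3.142, -0.0, 0.325]
force: [-0.6, -0.2, 0.1]
grip_width: 0.0004
grip_force: 0.0
```

Call:
send_rows([
  {"x": 0, "y": 0, "z": -0.004, "spin": 0, "claw": 0},
  {"x": 0, "y": 0, "z": 0, "spin": 0, "claw": 0},
])

```text
time_s: 10.15
ee_pos: [0.5321, -0.014, 0.0929]
eef_rot: [3.141, -0.001, 0.325]
force: [-1.1, 0.0, 3.6]
grip_width: 0.0002
grip_force: 2.2
```

Call:
send_rows([
  {"x": 0, "y": 0, "z": -0.0025, "spin": 0, "claw": 0},
  {"x": 0, "y": 0, "z": 0, "spin": 0, "claw": 0},
])

```text
time_s: 10.35
ee_pos: [0.5321, -0.0141, 0.0925]
eef_rot: [3.141, -0.001, 0.325]
force: [-0.8, 0.2, 4.9]
grip_width: 0.0003
grip_force: 2.9
```

Call:
send_rows([
  {"x": 0, "y": 0, "z": -0.0025, "spin": 0, "claw": 0},
  {"x": 0, "y": 0, "z": 0, "spin": 0, "claw": 0},
])

```text
time_s: 10.55
ee_pos: [0.5321, -0.0141, 0.092]
eef_rot: [3.141, -0.001, 0.325]
force: [-1.3, 0.2, 5.7]
grip_width: 0.0005
grip_force: 3.0
```

Call:
send_rows([
  {"x": 0, "y": 0, "z": -0.0025, "spin": 0, "claw": 0},
  {"x": 0, "y": 0, "z": -0.0025, "spin": 0, "claw": 0},
  {"x": 0, "y": 0, "z": -0.0025, "spin": 0, "claw": 0},
  {"x": 0, "y": 0, "z": 0, "spin": 0, "claw": 0},
])

```text
time_s: 10.95
ee_pos: [0.5321, -0.014, 0.0905]
eef_rot: [3.141, -0.001, 0.325]
force: [-2.1, -0.2, 5.8]
grip_width: 0.0005
grip_force: 2.9
```

Call:
send_rows([
  {"x": 0, "y": 0, "z": -0.0025, "spin": 0, "claw": 0},
  {"x": 0, "y": 0, "z": -0.0025, "spin": 0, "claw": 0},
  {"x": 0, "y": 0, "z": 0, "spin": 0, "claw": 0},
])

```text
time_s: 11.25
ee_pos: [0.5321, -0.0141, 0.0895]
eef_rot: [3.141, -0.001, 0.325]
force: [-2.4, 0.3, 5.4]
grip_width: 0.0004
grip_force: 2.9
```

Call:
send_rows([
  {"x": 0, "y": 0, "z": -0.0025, "spin": 0, "claw": 0},
  {"x": 0, "y": 0, "z": 0, "spin": 0, "claw": 0},
])

```text
time_s: 11.45
ee_pos: [0.5322, -0.0141, 0.089]
eef_rot: [3.141, -0.001, 0.325]
force: [-1.5, -0.4, 5.7]
grip_width: 0.0005
grip_force: 3.0
```

Call:
send_rows([
  {"x": 0, "y": 0, "z": -0.0025, "spin": 0, "claw": 0},
  {"x": 0, "y": 0, "z": 0, "spin": 0, "claw": 0},
])

```text
time_s: 11.65
ee_pos: [0.5321, -0.0141, 0.0885]
eef_rot: [3.141, -0.001, 0.325]
force: [-1.4, 0.2, 5.5]
grip_width: 0.0006
grip_force: 3.1
```

Call:
send_rows([
  {"x": 0, "y": 0, "z": -0.0025, "spin": 0, "claw": 0},
  {"x": 0, "y": 0, "z": 0, "spin": 0, "claw": 0},
])

```text
time_s: 11.85
ee_pos: [0.532, -0.014, 0.0881]
eef_rot: [3.141, -0.0, 0.325]
force: [-2.8, -0.5, 8.0]
grip_width: 0.0005
grip_force: 3.9
```

Call:
send_rows([
  {"x": 0, "y": 0, "z": -0.0015, "spin": 0, "claw": 0},
  {"x": 0, "y": 0, "z": 0, "spin": 0, "claw": 0},
  {"x": 0, "y": 0, "z": 0, "spin": 0, "claw": 0},
])

```text
time_s: 12.15
ee_pos: [0.5321, -0.014, 0.088]
eef_rot: [3.141, -0.001, 0.325]
force: [-3.6, 0.6, 10.1]
grip_width: 0.0005
grip_force: 5.3
```

The lid is at .088 and firm at 10 N, so it is home. I'll lift clear and take a look.

Call:
send_rows([
  {"x": 0, "y": 0, "z": 0.03, "spin": 0, "claw": 0},
  {"x": 0, "y": 0, "z": 0.1, "spin": 0, "claw": 0},
  {"x": 0, "y": 0, "z": 0.15, "spin": 0, "claw": 0},
  {"x": -0.1, "y": 0, "z": 0.15, "spin": 0, "claw": 0},
  {"x": -0.15, "y": 0, "z": 0.1, "spin": 0, "claw": 0},
  {"x": -0.15, "y": 0, "z": 0, "spin": 0, "claw": 0},
  {"x": -0.15, "y": 0, "z": 0, "spin": 0, "claw": 0},
  {"x": 0, "y": 0, "z": 0, "spin": 0, "claw": 0},
  {"x": 0, "y": 0, "z": 0, "spin": 0, "claw": 0},
])

```text
time_s: 13.05
ee_pos: [0.4223, -0.0141, 0.1937]
eef_rot: [3.141, -0.001, 0.325]
force: [-0.1, -0.5, -0.0]
grip_width: 0.0005
grip_force: 0.0
```

Run:
```python
from h import *
a=cv2.imread("pics/side0.png");b=camera("side")
c=np.hstack([i[180:430,180:420] for i in(a,b)]);cv2.imwrite("pics/s1.png",cv2.resize(c,None,fx=1.6,fy=1.6,interpolation=3))
for e in lids("side",b): print(np.round(e[0],1),np.round(e[1],1),np.round(ray("side",e[0],.088),4))
```

```text
[311.5 355.6] [38.1 60.8] [0.5371 0.1728 0.088 ]
[327.6 298.2] [24.9 48.6] [ 0.5307 -0.0047  0.088 ]
```

View pics/s1.png

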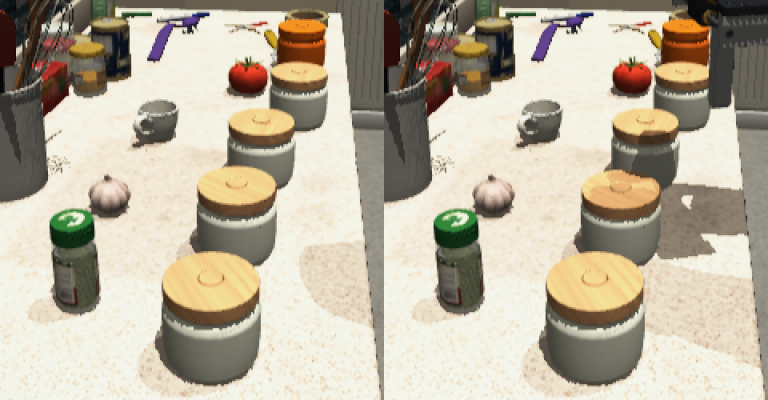

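The right half shows lid C (about (620,190) in the crop) sitting lower and level, about 2 px down, which fits a 5 mm drop. Everything else is where it was, and the arm is clear.

```bash
python3 -c "
from station import *
print(hand_in())"
```

```text
the job is handed in; nothing more can be done
None
```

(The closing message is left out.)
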